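# Gauge a batten against the fence's flip stop

## Robot

A 6-joint arm with a two-finger parallel gripper is mounted at the origin on the work surface. World frame = base frame: x ahead of the robot, y to its left, z up, the work surface at z = 0. Lengths are in m, angles in rad, forces in N, time in s.
With the tool pointing down it reaches from about 0.325 to 0.775 m from the base axis. Payload 5.5 kg.
Tool frame: the origin (TCP) lies at the very end of the fingers, on their centre line; the grasp point (between the pads) lies behind it (tcp_to_grasp is the z of the grasp point in the tool frame, in m); z points along the fingers, y is the line along which they close (so a half turn about z gives the same grasp; the last joint's range is limited). The gripper opens to 85 mm and grips with 20 to 120 N. Pads are 22 mm wide; open, the fingers measure 114 mm over their backs; the gripper's body (76 mm by 85 mm) begins 54 mm behind the grasp point. The pads swing forward as they close: fully open they stand 13 mm farther back than shut.
Start: joints at [-1.281, 0.091, 1.231, -0, 1.82, -0.057], TCP at [0.204, -0.564, 0.231] pointing down, gripper open.
Joint ranges: [-2.87, 2.87], [-0.86, 2.18], [0.17, 2.46], [-1.51, 4.65], [0.06, 2.69], [-2.65, 2.65]. Speed limits (rad/s): [2.57, 2.57, 3.01, 3.14, 3.14, 3.14].

## Interface

Orientations are given as a unit quaternion [w, x, y, z].
In Python, from plant import read_state, get_image, sign_off, spot_in, silhouettes, place_of, tcp_to_grasp gives the robot as it stands.
- The arm moves only by the tool step_arm, never from a script. Its argument "moves" is a list of rows, each an object of numbers: "gripper": the finger opening in mm, from 0 to 85.4; "x", "y", "z": the shift along the world's x, y, z in mm; "yaw": the turn about the world's z in rad. A call has 1 to 5 rows; each row shifts and turns the commanded pose from where the row before left it; what a row does not reach is not made up. A row lasts 1/10 s, in which the tool goes at most 50 mm and 8.59 degrees, less where a joint would pass 70% of its speed; a pose out of reach is approached as far as the arm can. A call with a gripper value outside its range is refused whole. The fingers move at their own pace and stop on an object; "newtons" is the grip in N (left out, the last holds). Time passes only in rows, so rows that do not move let the fingers close. It gives the time, the measured TCP pose, the force, the opening and the grip force at its end, in the units of the state.
- read_state(): the state, without advancing time (a new reading comes with each control period).
- get_image(name): name is "scene" or "side" or "wrist"; returns a dict with "frame" (480x640x3 uint8, blue, green, red), "vfov" (degrees; the focal length in pixels is half the picture's height over the tangent of half this angle, whatever the lens; pixels are square), "cx", "cy" (the principal point, pixels), "R" (3x3) and "t" (3): a world point X has camera coordinates R X + t. Camera axes: x right, y down, z forward; pixel columns grow to the right and rows downward; lengths in m; the calibration is good to about 2 mm. A picture is of the moment at which its call begins. There is no depth.
- sign_off(): hands the job in; it is judged then, once.
Trained networks look in a picture, given as the dict that the camera call returned (one of the last four; its "shot" number tells which), for a name from the list of things; names that differ only in an ending like _2 or _b are one class to them, and where a whole thing is asked for, a point or a joint stands for the part that bears it (a point fixed in the world has none). Each returns a list of dicts, best first, with "conf" (0 to 1); they miss things now and then, are a little off and sometimes report something else, mostly with a low value. They report only what shows in the picture. A call takes as long as a camera call. They do not tell look-alikes from the thing itself.
- spot_in(picture, name): "at" ([column, row] in pixels, amid what is visible of it).
- silhouettes(picture, name): "mask" (480x640 bool, what is visible of it) and "at" ([column, row] in pixels, amid what is visible of it).
- place_of(picture, name): "at" ([column, row] in pixels: a listed point, or the origin of a listed thing).
The state is a dict: "clock": time; "q": joint angles; "joint_velocities": joint speeds; "effort": joint torques, N m; "tool_pos": TCP position; "orientation": TCP orientation; "force": force on the tool from outside, world axes, zero at the start; "moment": the same for the moment, N m; "finger_gap": finger opening in m; "gripper_force": force on a finger pad.
Only numpy, scipy, OpenCV 4.12 (cv2) and the standard library are available. Lean on these libraries where they do the work, as an engineer would, in place of code of your own. Each camera call takes 0.05 s, during which the arm holds its last target. There are 200 camera calls.

## Task

Two flip stops stand up on the saw fence. Flip the one with the thick square block foot (not the one with the thin rod) fully down, push the wooden batten along the fence until its end meets the block, then flip that stop back up, leaving the batten where it was gauged. Keep the stop with the rod up throughout.

Things in the scene. Friction and masses are not known exactly. Their poses are not given: they have to be found in the camera images.
- block_stop: Fixed bracket of the stop to use. Origin: on the bench, below the fence's front face, mid-stop. y along the fence from batten to stop, x away from robot, z up. mm: fence x 0 to 40, top z 60; bed top z 15; batten channel x 0 to -49, then guide strip to x -61, z 25. Hinge axis along y at x 24, z 72; cheeks to z 86. The other stop is 95-125 away at +y or -y; the batten passes under it when up.
- block_leaf (a joint): Leaf angle: 0 fully down, arm level towards robot (-x); 1.57 upright; end 1.9. Stiff, stays put; 3 N moves it. Arm 16 x 16 mm bar; its part 56-100 mm from hinge axis is a free tab, pinch it across 16 mm (y) from above and swing; it turns between the fingers. Foot: block 40 (y) x 30 mm, 26-56 mm from axis; when down it hangs to z 21 mm, face y -20 meets the batten; when up it points at robot.
- batten: Loose pale wood batten 45 x 200 x 28 mm (x, y, z), 0.1-0.2 kg, lying along the fence in the channel, short of both stops. Origin at the centre of its underside, 15 mm above the bench (top at 43 mm); y along its length, towards the stops. With its end on the block its origin is at y -120 mm of block_stop. Push its other end, which is free.
- rod_leaf (a joint): Leaf angle (rad, same sense) of the other flip stop, alike but its foot is a thin rod of 10 mm diameter; it stands up (1.3 to 1.75) and is to be left up.
Things that resemble listed ones, but are neither listed nor needed, are in the scene too. Several things have the shape of the batten; the one meant has the colours described above.

How it is judged:
On the way, in this order (a step that is already met when the one before it is completed fails the run):
1. the stop with the block foot is flipped fully down (within 0.15 rad), the batten still short of it (value of joint block_leaf below 0.15 rad and y of batten in the frame of block_stop below -0.125 m), for 0.2 s.
2. the batten's end is pressed against the block while the stop is down (value of joint block_leaf below 0.15 rad and contact force between batten and block_leaf above 0.3 N and y of batten in the frame of block_stop between -0.135 and -0.112 m and x of batten in the frame of block_stop between -0.036 and -0.012 m and z of batten in the frame of block_stop between 0.005 and 0.025 m and angle between the y axis of batten and the y axis of block_stop, either way round below 0.17 rad), for 0.1 s.
At the end, for the whole second after the job is handed in: The stop with the block foot is up again (hinge beyond 1.05 rad), the stop with the rod is still up (beyond 0.9 rad), and the batten lies at rest on the bed along the fence (within 10 degrees and 12 mm), its end within 15 mm of where the block gauged it (at most 8 mm past it) (value of joint block_leaf above 1.05 rad and value of joint rod_leaf above 0.9 rad and linear speed of batten below 0.02 m/s and y of batten in the frame of block_stop between -0.135 and -0.112 m and x of batten in the frame of block_stop between -0.036 and -0.012 m and z of batten in the frame of block_stop between 0.005 and 0.025 m and angle between the y axis of batten and the y axis of block_stop, either way round below 0.17 rad); the robot touches nothing.
It fails at once if the stop with the rod is swung down (below 0.9 rad) (value of joint rod_leaf below 0.9 rad).
It also fails if it takes over 54 s, if anything falls off the work surface, if the arm or the gripper's body presses on something with over 40 N, if the wrist force passes 120 N, or if a joint passes its speed limit or range.

## Working session

There is one attempt and no reset: what is moved stays moved. The work goes in short steps, Python scripts to look and compute and a tool call to move; the robot and the scene stay as the last step left them, time stands still between calls to the robot, and variables do not carry over. Pictures are saved under pics/ and viewed, at most 10 in all, crops included, and the job is handed in when it is done.

Besides the shell and the picture viewer there is one more tool, called after "Emit:" by a JSON object that holds its "fn" and its "kwargs", one argument or row to a line. step_arm: Moves the arm, as the interface text tells. Its arguments: {"type":"object","properties":{"moves":{"type":"array","items":{"type":"object","properties":{"gripper":{"type":"number"},"x":{"type":"number"},"y":{"type":"number"},"z":{"type":"number"},"yaw":{"type":"number"}}}},"newtons":{"type":"number"}},"required":["moves"]}

```bash
mkdir -p pics
cat > h.py <<'E'
import numpy as np,cv2
from plant import *
def P(d):
    f=240/np.tan(np.radians(d["vfov"])/2);K=np.array([[f,0,d["cx"]],[0,f,d["cy"]],[0,0,1]])
    return K@np.c_[np.array(d["R"]),np.array(d["t"])]
def proj(d,X):
    p=P(d)@np.r_[X,1];return p[:2]/p[2]
def tri(ds,us):
    A=[]
    for d,u in zip(ds,us):
        M=P(d);A+=[u[0]*M[2]-M[0],u[1]*M[2]-M[1]]
    v=np.linalg.svd(np.array(A))[2][-1];return v[:3]/v[3]
def onz(d,u,z):
    M=P(d);A=np.c_[M[:,0],M[:,1],-np.r_[u,1]];b=-(M[:,2]*z+M[:,3]);return np.linalg.solve(A,b)[:2]
E
python3 - <<'E'
from h import *
print(read_state()["clock"],tcp_to_grasp)
ims=[]
for n in("scene","side"):
    d=get_image(n);ims.append(d["frame"].copy())
    print(n,d["vfov"],np.round(-np.array(d["R"]).T@np.array(d["t"]),3))
    for k in("block_stop","block_leaf","rod_leaf","batten"):
        for r in place_of(d,k)[:3]: print(k,"place",np.round(r["at"],1),round(r["conf"],2))
        for r in spot_in(d,k)[:3]: print(k,"spot",np.round(r["at"],1),round(r["conf"],2))
    cv2.imwrite(f"pics/{n}.png",d["frame"])
E
```

```text
0.0 -0.0187
scene 57.821753258275294 [ 1.175 -0.227  0.543]
block_stop place [405.  305.1] 0.73
block_stop spot [414.  265.9] 0.94Traceback (most recent call last):
  File "<stdin>", line 8, in <module>
ValueError: it knows: batten, block_stop
```

Run:
```python
from h import *
for n in("scene","side"):
    d=get_image(n)
    print(n,d["vfov"],np.round(-np.array(d["R"]).T@np.array(d["t"]),3))
    for k in("block_stop","block_leaf","rod_leaf","batten"):
        if k in("batten","block_stop"):
            for r in place_of(d,k)[:3]: print(k,"place",np.round(r["at"],1),round(r["conf"],2))
        try:
            for r in spot_in(d,k)[:3]: print(k,"spot",np.round(r["at"],1),round(r["conf"],2))
        except ValueError as e: print(e)
    cv2.imwrite(f"pics/{n}.png",d["frame"])
```

```text
scene 57.821753258275294 [ 1.175 -0.227  0.543]
block_stop place [404.  305.9] 0.96
block_stop spot [415.  264.4] 0.65
block_leaf spot [415.8 256.9] 0.56
block_leaf spot [417.8 265.8] 0.4
rod_leaf spot [482.9 251.5] 0.79
batten place [307.9 296.3] 0.94
batten place [323.8 247. ] 0.9
batten place [218.3 231.6] 0.68
batten spot [ 99.4 348.3] 0.96
batten spot [308.4 279.9] 0.81
batten spot [221.7 228. ] 0.71
side 51.10361760002166 [0.277 0.837 0.707]
block_stop spot [233.  248.3] 0.66
block_stop spot [218.4 284.8] 0.45
block_leaf spot [233.  243.4] 0.85
rod_leaf spot [216.9 284.6] 0.61
batten place [269.7 173.8] 0.98
batten place [274.1 238.4] 0.92
batten place [395.4 216.9] 0.77
batten spot [270.1 170.7] 0.88
batten spot [394.1 213.2] 0.69
batten spot [352.2 262.4] 0.65
```

View pics/scene.png

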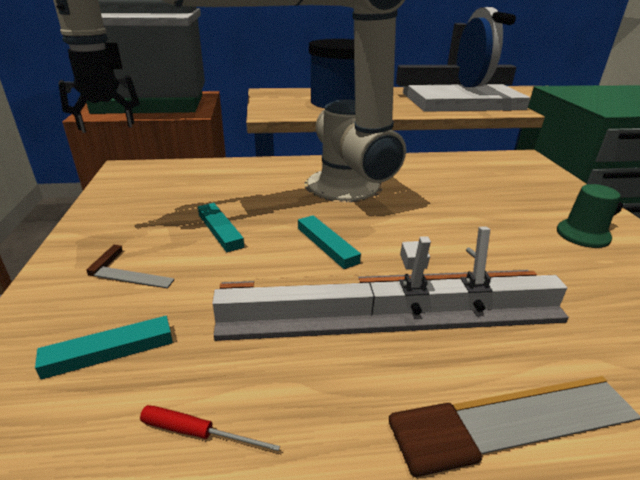

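View pics/side.png

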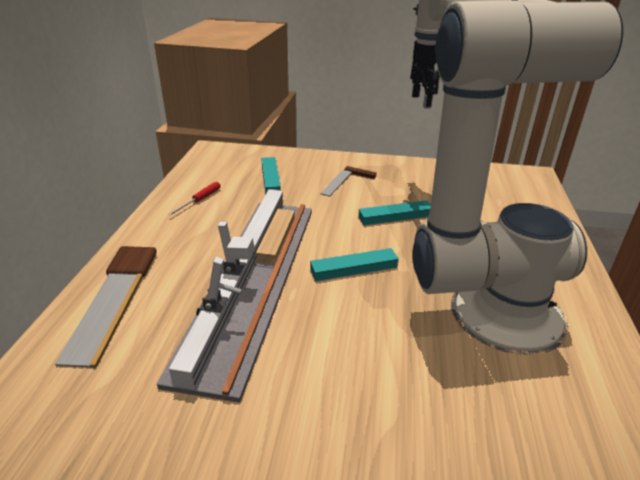

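Run:
```python
from h import *
s=get_image("scene");d=get_image("side")
print("stop origin",onz(s,[404.5,305.5],0))
print("leafs",tri([s,d],[[415.8,257],[233,243.4]]),tri([s,d],[[483,251.5],[217,284.6]]))
print("batten place z.015",onz(d,[274,238.4],.015))
# fence top front (far from cam) ends, scene
for u in([215,292],[563,279]):print("fence top",onz(s,u,.06))
w=get_image("wrist");print(w["vfov"],np.round(-np.array(w["R"]).T@np.array(w["t"]),3),np.round(w["R"],2))
a=cv2.resize(s["frame"][220:330,380:520],(560,440));b=cv2.resize(d["frame"][180:330,180:330],(440,440))
b=cv2.resize(d["frame"][190:330,170:330],None,fx=440/140,fy=440/140);a=a[:,:290] if 0 else cv2.resize(s["frame"][220:340,380:460+50],None,fx=440/120,fy=440/120)
im=np.hstack([a,b]);im=cv2.resize(im,None,fx=min(1,800/im.shape[1]),fy=min(1,800/im.shape[1]));cv2.imwrite("pics/crop.png",im)
```

```text
stop origin [0.55845306 0.02487024]
leafs [0.57509617 0.0249139  0.122472  ] [0.56569039 0.15331802 0.11903375]
batten place z.015 [ 0.53721318 -0.16180723]
fence top [ 0.55966369 -0.32584585]
fence top [0.58072927 0.31493989]
69.41226057341477 [ 0.276 -0.538  0.374] [[ 0.34 -0.94  0.  ]
 [-0.9  -0.32  0.3 ]
 [-0.28 -0.1  -0.95]]
```

View pics/crop.png

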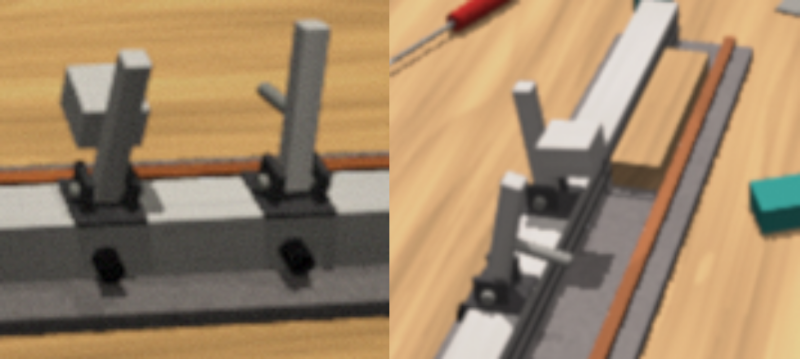

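Emit:
{"fn": "step_arm", "kwargs": {
  "moves": [
    {"x":20,"y":32,"z":4,"yaw":-0.08},
    {"x":20,"y":32,"z":4,"yaw":-0.08},
    {"x":20,"y":32,"z":4,"yaw":-0.08},
    {"x":20,"y":32,"z":4,"yaw":-0.08},
    {"x":20,"y":32,"z":4,"yaw":-0.06}
  ]
}}

```text
validation failed for argument at $.mo...
```

Emit:
{"fn": "step_arm", "kwargs": {
  "moves": [
    {"x":25,"y":40,"z":4},
    {"x":25,"y":40,"z":4},
    {"x":25,"y":40,"z":4},
    {"x":25,"y":40},
    {"x":25,"y":40}
  ]
}}

```text
validation failed for argument at $.mo...
```

Emit:
{"fn": "step_arm", "kwargs": {
  "moves": [
    {"x":25,"y":40},
    {"x":25,"y":40},
    {"x":10,"y":15},
    {},
    {}
  ]
}}

```text
validation failed for argument at $.mo...
```

Emit:
{"fn": "step_arm", "kwargs": {
  "moves": [
    {"gripper":85,"x":20,"y":32,"z":4,"yaw":-0.08},
    {"gripper":85,"x":20,"y":32,"z":4,"yaw":-0.08},
    {"gripper":85,"x":20,"y":32,"z":4,"yaw":-0.08},
    {"gripper":85,"x":20,"y":32,"z":4,"yaw":-0.08},
    {"gripper":85,"x":20,"y":32,"z":4,"yaw":-0.06}
  ]
}}

```text
clock: 1.5
tool_pos: [0.3045, -0.403, 0.2515]
orientation: [0.0, 1.0, -0.018, 0.0]
force: [0.2, -0.1, 1.8]
finger_gap: 0.0855
gripper_force: 0.0
```

Emit:
{"fn": "step_arm", "kwargs": {
  "moves": [
    {"gripper":85,"x":25,"y":40,"z":4,"yaw":0},
    {"gripper":85,"x":25,"y":40,"z":4,"yaw":0},
    {"gripper":85,"x":25,"y":40,"z":0,"yaw":0},
    {"gripper":85,"x":25,"y":40,"z":0,"yaw":0},
    {"gripper":85,"x":25,"y":40,"z":0,"yaw":0}
  ]
}}

```text
clock: 2.0
tool_pos: [0.4296, -0.2026, 0.2596]
orientation: [0.0, 1.0, -0.017, 0.0]
force: [-0.1, 0.2, -0.6]
finger_gap: 0.085
gripper_force: 0.0
```

Emit:
{"fn": "step_arm", "kwargs": {
  "moves": [
    {"gripper":45,"x":25,"y":40,"z":0,"yaw":0},
    {"gripper":45,"x":25,"y":40,"z":0,"yaw":0},
    {"gripper":45,"x":0,"y":20,"z":0,"yaw":0},
    {"gripper":45,"x":0,"y":0,"z":0,"yaw":0}
  ]
}}

```text
clock: 2.4
tool_pos: [0.4794, -0.1017, 0.2593]
orientation: [-0.0, 1.0, -0.014, 0.0]
force: [-0.3, -0.8, 0.0]
finger_gap: 0.0451
gripper_force: 0.0
```

Run:
```python
from h import *
s=read_state();print(s["tool_pos"],s["orientation"],s["q"])
d=get_image("wrist");print(np.round(-np.array(d["R"]).T@np.array(d["t"]),3))
for k in("block_stop","block_leaf","rod_leaf","batten"):
    if k in("batten","block_stop"):
        for r in place_of(d,k)[:3]: print(k,"place",np.round(r["at"],1),round(r["conf"],2),onz(d,r["at"],0.015 if k=="batten" else 0))
    for r in spot_in(d,k)[:3]: print(k,"spot",np.round(r["at"],1),round(r["conf"],2))
cv2.imwrite("pics/w1.png",d["frame"])
import pickle;pickle.dump({k:d[k] for k in("vfov","cx","cy","R","t")},open("w1.pkl","wb"))
```

```text
[ 0.47939379 -0.10172508  0.25934109] [-3.37466413e-04  9.99896187e-01 -1.44048890e-02  2.05758815e-05] [-2.78989221e-01 -1.96152797e-01  1.45821007e+00  6.95102726e-04
  1.87967209e+00  1.32082914e+00]
[ 0.556 -0.104  0.403]
block_stop place [204.7 128.1] 0.95 [0.5585438  0.02882309]
block_stop spot [154.2 106.1] 0.98
block_leaf spot [147.5 112.5] 0.58
rod_leaf spot [ 24.  118.1] 0.68
batten place [380.1 150. ] 0.94 [ 0.53021591 -0.16374443]
batten place [507.8 360.2] 0.9 [ 0.255085   -0.33745197]
batten place [323.4 307.4] 0.58 [ 0.34027818 -0.09632279]
batten spot [321.  312.2] 0.82
batten spot [620.6  74.8] 0.8
batten spot [504.  328.9] 0.65
```

View pics/w1.png

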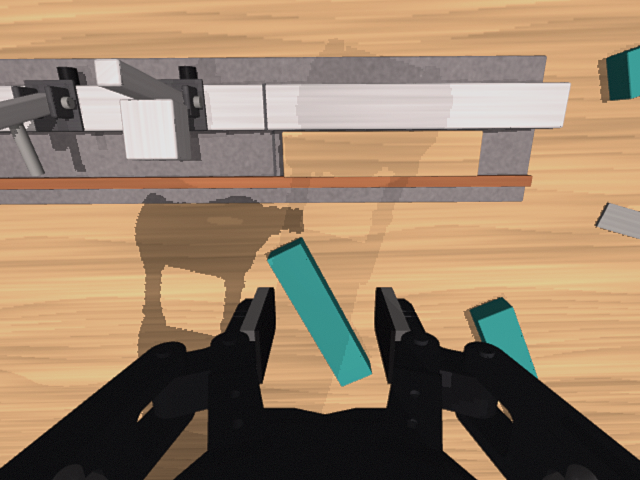

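Run:
```python
from h import *
import pickle;d=pickle.load(open("w1.pkl","rb"))
for n,u,z in(("fence",[206,131],.06),("fence",[564,128.5],.06),("guide outer top",[2,188],.025),("guide",[528,185.5],.025),("bat near",[284,155],.043),("bat far",[480,155],.043),("block bottom-ish",[124,159],.12)):print(n,onz(d,u,z))
# predicted model
th=-0.03
for o in([.5585,.0285],):
  for th in(-.03,-.02,-.01):
    R=np.array([[np.cos(th),-np.sin(th)],[np.sin(th),np.cos(th)]])
    def W(x,y,z):return np.r_[R@np.array([x,y])/1e3+o,z/1e3]
    print(th,[np.round(proj(d,W(*p))) for p in((0,-20,60),(0,-360+20,60),(-61,0,25),(-49,-250,25))])
```

```text
fence [0.55547237 0.00808964]
fence [ 0.54784512 -0.32988913]
guide outer top [0.50247736 0.25076684]
guide [ 0.48845607 -0.32426523]
bat near [ 0.52997018 -0.0622503 ]
bat far [ 0.52417509 -0.26065853]
block bottom-ish [0.53609445 0.05672006]
-0.03 [array([205., 128.]), array([544., 129.]), array([203., 187.]), array([433., 176.])]
-0.02 [array([205., 128.]), array([545., 125.]), array([204., 187.]), array([434., 173.])]
-0.01 [array([205., 128.]), array([546., 121.]), array([204., 187.]), array([434., 171.])]
```

Run:
```python
from h import *
import pickle;d=pickle.load(open("w1.pkl","rb"));s=get_image("scene");v=get_image("side")
T=tri([s,d],[[425.2,239.4],[108,73]]);print("tip",T)
th=-.0235;R=np.array([[np.cos(th),-np.sin(th)],[np.sin(th),np.cos(th)]])
l=R.T@(T[:2]-[.556,.027]);print("local",l,"angle",np.arctan2(T[2]-.072,-(l[0]-.024)),"r",np.hypot(T[2]-.072,l[0]-.024))
# batten ends/fence edge check in side: predicted pixels of model
def W(x,y,z):return np.r_[R@np.array([x,y])/1e3+[.556,.027],z/1e3]
for a in(1.4,1.57,1.7):
    p=W(24-100*np.cos(a),0,72+100*np.sin(a));print(a,p,proj(s,p),proj(v,p),proj(d,p))
```

```text
tip [0.59132396 0.02821578 0.16901306]
local [0.03528564 0.00204549] angle 1.6866069512963775 r 0.09766729005474699
1.4 [0.56300135 0.02683544 0.17054497] [419.06429147 229.94973909] [236.8552607 224.395353 ] [118.18613957 121.3854867 ]
1.57 [0.57991376 0.02643792 0.17199997] [422.1520888  234.35136307] [228.66900026 222.87480163] [111.77657277  92.46482338]
1.7 [0.59287427 0.0261333  0.17116648] [424.42711884 238.86291437] [222.50631307 222.53903592] [108.52037146  69.60023073]
```

Emit:
{"fn": "step_arm", "kwargs": {
  "moves": [
    {"gripper":45,"x":27,"y":32,"z":-12,"yaw":0},
    {"gripper":45,"x":27,"y":32,"z":-12,"yaw":0},
    {"gripper":45,"x":27,"y":32,"z":-12,"yaw":0},
    {"gripper":45,"x":29,"y":33,"z":-12,"yaw":0},
    {"gripper":45,"x":0,"y":0,"z":0,"yaw":0}
  ]
}}

```text
clock: 3.35
tool_pos: [0.59, 0.0281, 0.2067]
orientation: [-0.001, 1.0, -0.015, -0.003]
force: [-0.5, 0.2, -0.7]
finger_gap: 0.0452
gripper_force: 0.0
```

Run:
```python
from h import *
s=read_state();print(s["tool_pos"],s["orientation"])
d=get_image("wrist");v=get_image("scene")
cv2.imwrite("pics/w2.png",cv2.resize(np.hstack([d["frame"],v["frame"][120:360,300:620].repeat(2,0).repeat(2,1)]),(800,300)))
```

```text
[0.58998757 0.02810997 0.20669304] [-8.01380842e-04  9.99887003e-01 -1.47193172e-02 -2.94643905e-03]
```

View pics/w2.png

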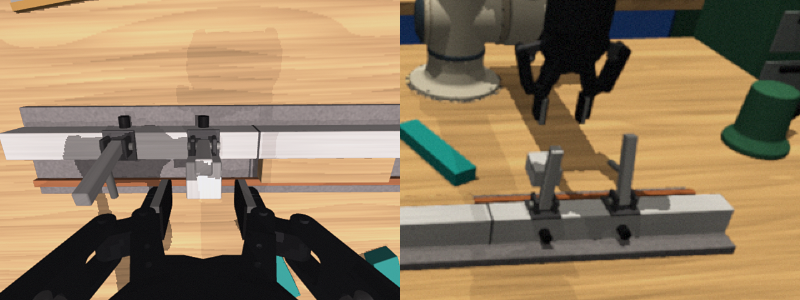

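Emit:
{"fn": "step_arm", "kwargs": {
  "moves": [
    {"gripper":45,"x":0,"y":0,"z":-25,"yaw":0},
    {"gripper":45,"x":0,"y":0,"z":-25,"yaw":0},
    {"gripper":45,"x":0,"y":0,"z":-17,"yaw":0},
    {"gripper":45,"x":0,"y":0,"z":0,"yaw":0}
  ]
}}

```text
clock: 3.85
tool_pos: [0.5874, 0.0236, 0.1418]
orientation: [0.0, 1.0, -0.017, -0.002]
force: [0.1, 0.9, -0.6]
finger_gap: 0.0447
gripper_force: 0.0
```

Emit:
{"fn": "step_arm", "kwargs": {
  "moves": [
    {"gripper":10,"x":0,"y":0,"z":0,"yaw":0},
    {"gripper":10,"x":0,"y":0,"z":0,"yaw":0},
    {"gripper":10,"x":0,"y":0,"z":0,"yaw":0},
    {"gripper":10,"x":0,"y":0,"z":0,"yaw":0}
  ],
  "newtons": 25
}}

```text
clock: 4.25
tool_pos: [0.5896, 0.0275, 0.1465]
orientation: [-0.002, 1.0, -0.015, 0.001]
force: [-0.4, 10.1, 0.1]
finger_gap: 0.0156
gripper_force: 28.4
```

Emit:
{"fn": "step_arm", "kwargs": {
  "moves": [
    {"gripper":10,"x":0,"y":2,"z":0,"yaw":0},
    {"gripper":10,"x":0,"y":0,"z":0,"yaw":0}
  ]
}}

```text
clock: 4.45
tool_pos: [0.5896, 0.0276, 0.1465]
orientation: [-0.001, 1.0, -0.016, 0.001]
force: [-0.4, 3.8, 4.0]
finger_gap: 0.0156
gripper_force: 29.0
```

Emit:
{"fn": "step_arm", "kwargs": {
  "moves": [
    {"gripper":10,"x":-15.5,"y":0.4,"z":1.5,"yaw":0},
    {"gripper":10,"x":-18,"y":0.4,"z":-3,"yaw":0},
    {"gripper":10,"x":-17.5,"y":0.4,"z":-6.5,"yaw":0},
    {"gripper":10,"x":-15.5,"y":0.4,"z":-10,"yaw":0},
    {"gripper":10,"x":-13,"y":0.4,"z":-13,"yaw":0}
  ]
}}

```text
clock: 4.95
tool_pos: [0.5106, 0.0295, 0.1165]
orientation: [-0.001, 1.0, -0.016, 0.003]
force: [1.1, 3.8, 4.8]
finger_gap: 0.0152
gripper_force: 30.0
```

Emit:
{"fn": "step_arm", "kwargs": {
  "moves": [
    {"gripper":10,"x":-10.5,"y":0.2,"z":-15.5,"yaw":0},
    {"gripper":10,"x":-7,"y":0.2,"z":-17,"yaw":0},
    {"gripper":10,"x":-3,"y":0,"z":-13.5,"yaw":0},
    {"gripper":10,"x":-1,"y":0,"z":-13.5,"yaw":0},
    {"gripper":10,"x":0,"y":0,"z":-2,"yaw":0}
  ]
}}

```text
clock: 5.45
tool_pos: [0.4874, 0.03, 0.0516]
orientation: [-0.001, 1.0, -0.016, -0.0]
force: [-5.9, 6.2, 4.2]
finger_gap: 0.0155
gripper_force: 35.7
```

Emit:
{"fn": "step_arm", "kwargs": {
  "moves": [
    {"gripper":10,"x":0,"y":0,"z":0,"yaw":0},
    {"gripper":10,"x":0,"y":0,"z":0,"yaw":0}
  ]
}}

```text
clock: 5.65
tool_pos: [0.4874, 0.03, 0.0521]
orientation: [-0.001, 1.0, -0.016, -0.001]
force: [-3.8, 5.3, -0.6]
finger_gap: 0.0155
gripper_force: 35.1
```

Emit:
{"fn": "step_arm", "kwargs": {
  "moves": [
    {"gripper":10,"x":0,"y":0,"z":-3,"yaw":0},
    {"gripper":10,"x":0,"y":0,"z":0,"yaw":0},
    {"gripper":10,"x":0,"y":0,"z":0,"yaw":0}
  ]
}}

```text
clock: 5.95
tool_pos: [0.4875, 0.03, 0.0494]
orientation: [-0.001, 1.0, -0.016, -0.0]
force: [-5.5, 5.2, 1.4]
finger_gap: 0.0151
gripper_force: 35.6
```

Run:
```python
from h import *
v=get_image("scene");d=get_image("side")
a=v["frame"][200:340,340:530];b=d["frame"][180:330,170:370]
cv2.imwrite("pics/down.png",np.hstack([cv2.resize(a,(400,300)),cv2.resize(b,(400,300))]))
```

```text
(no output)
```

View pics/down.png

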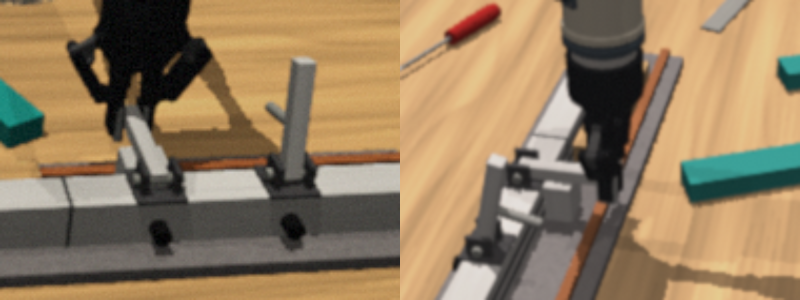

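Emit:
{"fn": "step_arm", "kwargs": {
  "moves": [
    {"gripper":10,"x":0,"y":0,"z":-3,"yaw":0},
    {"gripper":10,"x":0,"y":0,"z":0,"yaw":0},
    {"gripper":10,"x":0,"y":0,"z":0,"yaw":0}
  ]
}}

```text
clock: 6.35
tool_pos: [0.4877, 0.03, 0.0476]
orientation: [-0.001, 1.0, -0.016, 0.0]
force: [-7.8, 5.2, 7.0]
finger_gap: 0.0151
gripper_force: 36.6
```

Emit:
{"fn": "step_arm", "kwargs": {
  "moves": [
    {"gripper":10,"x":0,"y":0,"z":-3,"yaw":0},
    {"gripper":10,"x":0,"y":0,"z":0,"yaw":0},
    {"gripper":10,"x":0,"y":0,"z":0,"yaw":0}
  ]
}}

```text
clock: 6.65
tool_pos: [0.4879, 0.03, 0.0473]
orientation: [-0.001, 1.0, -0.016, 0.0]
force: [-15.5, 5.2, 21.9]
finger_gap: 0.0156
gripper_force: 38.5
```

Emit:
{"fn": "step_arm", "kwargs": {
  "moves": [
    {"gripper":10,"x":0,"y":0,"z":4,"yaw":0},
    {"gripper":40,"x":0,"y":0,"z":0,"yaw":0},
    {"gripper":40,"x":0,"y":0,"z":0,"yaw":0},
    {"gripper":40,"x":0,"y":0,"z":0,"yaw":0}
  ]
}}

```text
clock: 7.05
tool_pos: [0.4881, 0.0287, 0.0469]
orientation: [0.0, 1.0, -0.017, 0.0]
force: [0.9, -0.6, -0.4]
finger_gap: 0.0398
gripper_force: 0.0
```

Emit:
{"fn": "step_arm", "kwargs": {
  "moves": [
    {"gripper":40,"x":0,"y":0,"z":20,"yaw":0},
    {"gripper":40,"x":0,"y":0,"z":30,"yaw":0},
    {"gripper":40,"x":0,"y":0,"z":30,"yaw":0},
    {"gripper":0,"x":0,"y":-40,"z":20,"yaw":0},
    {"gripper":0,"x":4,"y":-47,"z":0,"yaw":0}
  ]
}}

```text
clock: 7.55
tool_pos: [0.4936, -0.0582, 0.151]
orientation: [0.001, 1.0, -0.015, 0.003]
force: [0.8, 0.4, -0.0]
finger_gap: 0.0113
gripper_force: 0.0
```

Emit:
{"fn": "step_arm", "kwargs": {
  "moves": [
    {"gripper":0,"x":6,"y":-47,"z":0,"yaw":0},
    {"gripper":0,"x":6,"y":-47,"z":0,"yaw":0},
    {"gripper":0,"x":10,"y":-47,"z":0,"yaw":0},
    {"gripper":0,"x":10,"y":-47,"z":0,"yaw":0},
    {"gripper":0,"x":0,"y":-50,"z":0,"yaw":0}
  ]
}}

```text
clock: 8.05
tool_pos: [0.5243, -0.298, 0.1462]
orientation: [-0.0, 1.0, -0.017, 0.0]
force: [1.4, -0.1, 0.3]
finger_gap: 0.0001
gripper_force: 0.0
```

Emit:
{"fn": "step_arm", "kwargs": {
  "moves": [
    {"gripper":0,"x":0,"y":0,"z":0,"yaw":0},
    {"gripper":0,"x":0,"y":0,"z":0,"yaw":0}
  ]
}}

```text
clock: 8.25
tool_pos: [0.5234, -0.2972, 0.1458]
orientation: [-0.0, 1.0, -0.018, -0.001]
force: [-0.0, -0.2, -0.6]
finger_gap: 0.0003
gripper_force: 0.0
```

Run:
```python
from h import *
s=read_state();print(s["tool_pos"],s["orientation"])
d=get_image("wrist");v=get_image("scene")
for n in(d,v):
  for r in place_of(n,"batten")[:3]: print("place",np.round(r["at"],1),round(r["conf"],2),onz(n,r["at"],0.015))
import pickle;pickle.dump({k:d[k] for k in("vfov","cx","cy","R","t")},open("w3.pkl","wb"))
cv2.imwrite("pics/w3.png",d["frame"])
```

```text
[ 0.52338441 -0.29724243  0.14578668] [-4.46251791e-04  9.99838135e-01 -1.79732788e-02 -6.82959670e-04]
place [584.3  85.3] 0.93 [ 0.62159861 -0.49025793]
place [136.  405.8] 0.79 [ 0.34549212 -0.10572184]
place [310.7 295.5] 0.79 [ 0.53000892 -0.15305443]
place [324.7 245.2] 0.78 [ 0.35496568 -0.10274768]
place [108.6 352.4] 0.69 [ 0.64324334 -0.49279694]
```

View pics/w3.png

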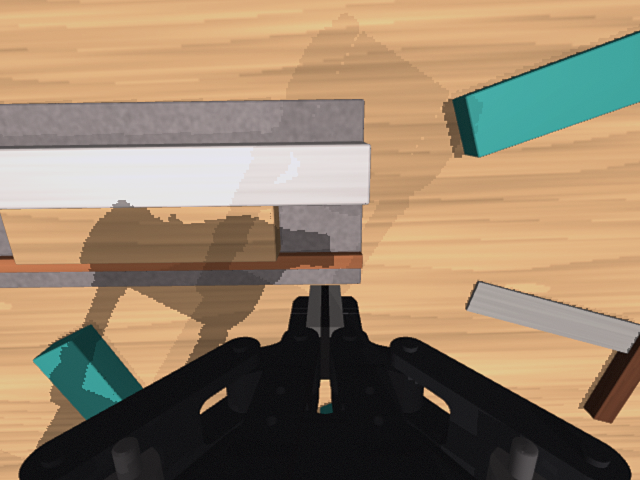

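Run:
```python
from h import *
import pickle;d=pickle.load(open("w3.pkl","rb"))
for u,z in(([274,208],.06),([366,204],.06),([275,235],.043),([276,262],.043),([330,253],.025),([361,280],.0)):print(u,onz(d,u,z))
```

```text
[274, 208] [ 0.5487091  -0.26422994]
[366, 204] [ 0.54921003 -0.32632551]
[275, 235] [ 0.52440556 -0.26062717]
[276, 262] [ 0.50286281 -0.25967137]
[330, 253] [ 0.50200618 -0.30108068]
[361, 280] [ 0.4655373  -0.32851992]
```

Emit:
{"fn": "step_arm", "kwargs": {
  "moves": [
    {"gripper":0,"x":1,"y":0,"z":-40,"yaw":0},
    {"gripper":0,"x":0,"y":0,"z":-40,"yaw":0},
    {"gripper":0,"x":0,"y":0,"z":-25,"yaw":0},
    {"gripper":0,"x":0,"y":0,"z":-12,"yaw":0},
    {"gripper":0,"x":0,"y":0,"z":0,"yaw":0}
  ]
}}

```text
clock: 8.95
tool_pos: [0.5242, -0.2945, 0.0282]
orientation: [-0.001, 1.0, -0.016, -0.001]
force: [0.1, -0.5, 1.6]
finger_gap: 0.0002
gripper_force: 0.0
```

Emit:
{"fn": "step_arm", "kwargs": {
  "moves": [
    {"gripper":0,"x":0.3,"y":12,"z":0,"yaw":0},
    {"gripper":0,"x":0.3,"y":12,"z":0,"yaw":0},
    {"gripper":0,"x":0.3,"y":12,"z":0,"yaw":0},
    {"gripper":0,"x":0.3,"y":12,"z":0,"yaw":0},
    {"gripper":0,"x":0.3,"y":12,"z":0,"yaw":0}
  ]
}}

```text
clock: 9.45
tool_pos: [0.5275, -0.2359, 0.032]
orientation: [0.002, 1.0, -0.017, 0.002]
force: [0.4, -4.4, 6.8]
finger_gap: -0.0003
gripper_force: 3.2
```

Emit:
{"fn": "step_arm", "kwargs": {
  "moves": [
    {"gripper":0,"x":0.2,"y":6,"z":0,"yaw":0},
    {"gripper":0,"x":0.2,"y":6,"z":0,"yaw":0},
    {"gripper":0,"x":0,"y":3,"z":0,"yaw":0},
    {"gripper":0,"x":0,"y":0,"z":0,"yaw":0}
  ]
}}

```text
clock: 9.85
tool_pos: [0.528, -0.2207, 0.0319]
orientation: [0.001, 1.0, -0.016, 0.002]
force: [0.6, -2.9, 5.5]
finger_gap: 0.0002
gripper_force: 2.2
```

Emit:
{"fn": "step_arm", "kwargs": {
  "moves": [
    {"gripper":0,"x":0.2,"y":5,"z":0,"yaw":0},
    {"gripper":0,"x":0,"y":4,"z":0,"yaw":0},
    {"gripper":0,"x":0,"y":3,"z":0,"yaw":0},
    {"gripper":0,"x":0,"y":0,"z":0,"yaw":0}
  ]
}}

```text
clock: 10.25
tool_pos: [0.528, -0.2088, 0.0318]
orientation: [0.001, 1.0, -0.016, 0.002]
force: [0.1, -3.5, 4.3]
finger_gap: 0.0001
gripper_force: 2.2
```

Run:
```python
from h import *
import pickle
d=get_image("wrist");v=get_image("side")
for r in place_of(d,"batten")[:3]: print("place",np.round(r["at"],1),round(r["conf"],2),onz(d,r["at"],0.015))
pickle.dump([{k:q[k] for k in("vfov","cx","cy","R","t")} for q in(d,v)],open("w4.pkl","wb"))
cv2.imwrite("pics/w4.png",np.hstack([cv2.resize(d["frame"],(480,360)),cv2.resize(v["frame"][170:310,190:310],(309,360))]))
```

```text
place [102.4 290.3] 0.88 [ 0.52907906 -0.09626429]
```

View pics/w4.png

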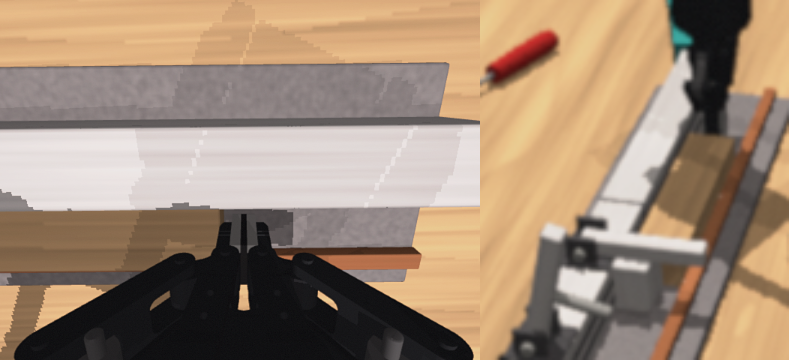

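Emit:
{"fn": "step_arm", "kwargs": {
  "moves": [
    {"gripper":0,"x":0,"y":2,"z":0,"yaw":0},
    {"gripper":0,"x":0,"y":2,"z":0,"yaw":0},
    {"gripper":0,"x":0,"y":0,"z":0,"yaw":0}
  ]
}}

```text
clock: 10.7
tool_pos: [0.5268, -0.2045, 0.0294]
orientation: [-0.0, 1.0, -0.016, -0.0]
force: [-0.9, -2.3, 1.2]
finger_gap: 0.0002
gripper_force: 1.0
```

Emit:
{"fn": "step_arm", "kwargs": {
  "moves": [
    {"gripper":0,"x":0,"y":2,"z":0,"yaw":0},
    {"gripper":0,"x":0,"y":2,"z":0,"yaw":0},
    {"gripper":0,"x":0,"y":0,"z":0,"yaw":0}
  ]
}}

```text
clock: 11.0
tool_pos: [0.5269, -0.204, 0.03]
orientation: [0.003, 1.0, -0.017, 0.0]
force: [-0.2, -13.7, 0.6]
finger_gap: 0.0
gripper_force: 6.6
```

Emit:
{"fn": "step_arm", "kwargs": {
  "moves": [
    {"gripper":0,"x":0,"y":1,"z":0,"yaw":0},
    {"gripper":0,"x":0,"y":0,"z":0,"yaw":0},
    {"gripper":0,"x":0,"y":0,"z":0,"yaw":0},
    {"gripper":0,"x":0,"y":0,"z":0,"yaw":0}
  ]
}}

```text
clock: 11.4
tool_pos: [0.5269, -0.2039, 0.0302]
orientation: [0.004, 1.0, -0.018, 0.0]
force: [0.3, -16.0, 0.2]
finger_gap: -0.0003
gripper_force: 7.8
```

Run:
```python
from h import *
s=read_state();print(s["tool_pos"],s["force"])
d=get_image("wrist");v=get_image("side");c=get_image("scene")
for n in(d,v,c):
  for r in place_of(n,"batten")[:3]: print("place",np.round(r["at"],1),round(r["conf"],2),onz(n,r["at"],0.015))
cv2.imwrite("pics/w5.png",np.hstack([cv2.resize(v["frame"][170:310,190:310],(343,400)),cv2.resize(c["frame"][200:340,300:460],(457,400))]))
```

```text
[ 0.5268764  -0.20394992  0.03016242] [  0.31137514 -15.98114116   0.19689399]
place [ 99.7 287.9] 0.73 [ 0.53056693 -0.09201231]
place [267.1 258.6] 0.9 [ 0.53375393 -0.07684577]
place [356.1 267.5] 0.84 [ 0.32619134 -0.07884316]
place [398.5 217.2] 0.62 [ 0.23660597 -0.31737466]
place [348.2 292.7] 0.92 [ 0.52830253 -0.08003658]
place [217.6 228.6] 0.79 [ 0.2591936  -0.34803167]
place [325.1 245.5] 0.56 [ 0.35629589 -0.10201344]
```

View pics/w5.png

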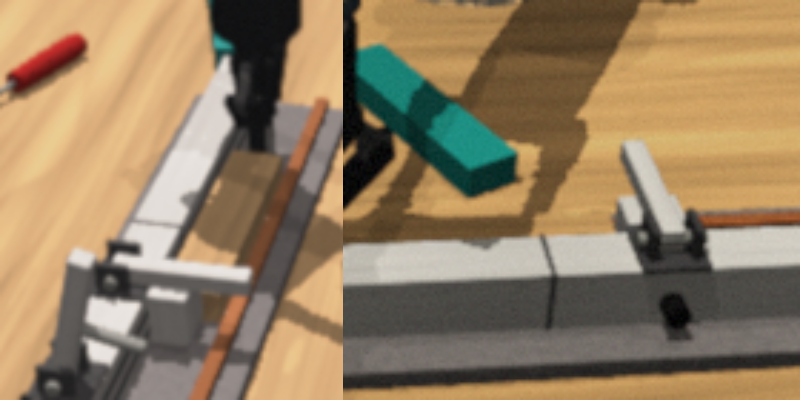

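Emit:
{"fn": "step_arm", "kwargs": {
  "moves": [
    {"gripper":0,"x":0,"y":-10,"z":0,"yaw":0},
    {"gripper":0,"x":0,"y":-10,"z":0,"yaw":0},
    {"gripper":0,"x":0,"y":0,"z":35,"yaw":0},
    {"gripper":0,"x":0,"y":0,"z":40,"yaw":0},
    {"gripper":0,"x":0,"y":0,"z":35,"yaw":0}
  ]
}}

```text
clock: 12.2
tool_pos: [0.5268, -0.2196, 0.1408]
orientation: [-0.001, 1.0, -0.016, -0.0]
force: [0.2, -0.2, 1.1]
finger_gap: 0.0
gripper_force: 0.0
```

Emit:
{"fn": "step_arm", "kwargs": {
  "moves": [
    {"gripper":40,"x":-9,"y":40,"z":0,"yaw":0},
    {"gripper":40,"x":-10,"y":45,"z":0,"yaw":0},
    {"gripper":40,"x":-10,"y":45,"z":0,"yaw":0},
    {"gripper":40,"x":-10,"y":45,"z":0,"yaw":0},
    {"gripper":40,"x":0,"y":45,"z":0,"yaw":0}
  ]
}}

```text
clock: 12.7
tool_pos: [0.4868, 0.0019, 0.1395]
orientation: [-0.001, 1.0, -0.017, -0.0]
force: [1.4, 0.0, -0.7]
finger_gap: 0.0401
gripper_force: 0.0
```

Emit:
{"fn": "step_arm", "kwargs": {
  "moves": [
    {"gripper":40,"x":0,"y":29,"z":0,"yaw":0},
    {"gripper":40,"x":0,"y":0,"z":0,"yaw":0},
    {"gripper":40,"x":0,"y":0,"z":0,"yaw":0}
  ]
}}

```text
clock: 13.0
tool_pos: [0.4878, 0.0296, 0.1394]
orientation: [-0.0, 1.0, -0.016, -0.001]
force: [0.5, -0.7, -0.3]
finger_gap: 0.0398
gripper_force: 0.0
```

Emit:
{"fn": "step_arm", "kwargs": {
  "moves": [
    {"gripper":40,"x":2,"y":0,"z":-30,"yaw":0},
    {"gripper":40,"x":0,"y":0,"z":-30,"yaw":0},
    {"gripper":40,"x":0,"y":0,"z":-20,"yaw":0},
    {"gripper":40,"x":0,"y":0,"z":-11,"yaw":0},
    {"gripper":40,"x":0,"y":0,"z":0,"yaw":0}
  ]
}}

```text
clock: 13.5
tool_pos: [0.489, 0.0281, 0.0469]
orientation: [0.0, 1.0, -0.017, -0.002]
force: [-0.1, 1.3, 0.2]
finger_gap: 0.0398
gripper_force: 0.0
```

Emit:
{"fn": "step_arm", "kwargs": {
  "moves": [
    {"gripper":10,"x":0,"y":0,"z":0,"yaw":0},
    {"gripper":10,"x":0,"y":0,"z":0,"yaw":0},
    {"gripper":10,"x":0,"y":0,"z":0,"yaw":0},
    {"gripper":10,"x":0,"y":0,"z":0,"yaw":0}
  ],
  "newtons": 30
}}

```text
clock: 13.9
tool_pos: [0.4909, 0.0299, 0.0502]
orientation: [-0.001, 1.0, -0.016, 0.001]
force: [1.0, 5.0, 0.9]
finger_gap: 0.0153
gripper_force: 32.1
```

Emit:
{"fn": "step_arm", "kwargs": {
  "moves": [
    {"gripper":10,"x":2,"y":0,"z":18,"yaw":0},
    {"gripper":10,"x":5,"y":-0.2,"z":17,"yaw":0},
    {"gripper":10,"x":8.5,"y":-0.2,"z":16,"yaw":0},
    {"gripper":10,"x":11.5,"y":-0.4,"z":14,"yaw":0},
    {"gripper":10,"x":14,"y":-0.4,"z":11,"yaw":0}
  ]
}}

```text
clock: 14.4
tool_pos: [0.5294, 0.029, 0.1246]
orientation: [-0.001, 1.0, -0.016, -0.003]
force: [-4.9, 5.2, -4.9]
finger_gap: 0.0153
gripper_force: 29.6
```

Emit:
{"fn": "step_arm", "kwargs": {
  "moves": [
    {"gripper":10,"x":16,"y":-0.4,"z":8,"yaw":0},
    {"gripper":10,"x":17,"y":-0.4,"z":5,"yaw":0},
    {"gripper":10,"x":13.5,"y":-0.2,"z":1.5,"yaw":0},
    {"gripper":10,"x":8,"y":-0.2,"z":0,"yaw":0},
    {"gripper":10,"x":0,"y":0,"z":0,"yaw":0}
  ]
}}

```text
clock: 14.9
tool_pos: [0.5858, 0.0276, 0.1399]
orientation: [-0.001, 1.0, -0.016, -0.0]
force: [-1.1, 4.5, 1.0]
finger_gap: 0.0157
gripper_force: 30.7
```

Emit:
{"fn": "step_arm", "kwargs": {
  "moves": [
    {"gripper":40,"x":0,"y":0,"z":0,"yaw":0},
    {"gripper":40,"x":0,"y":0,"z":0,"yaw":0},
    {"gripper":40,"x":0,"y":0,"z":0,"yaw":0}
  ]
}}

```text
clock: 15.2
tool_pos: [0.5856, 0.0263, 0.1395]
orientation: [0.0, 1.0, -0.017, 0.0]
force: [0.3, -0.2, -0.0]
finger_gap: 0.04
gripper_force: 0.0
```

Emit:
{"fn": "step_arm", "kwargs": {
  "moves": [
    {"gripper":40,"x":0,"y":0,"z":30,"yaw":0},
    {"gripper":40,"x":0,"y":0,"z":40,"yaw":0},
    {"gripper":40,"x":-40,"y":0,"z":10,"yaw":0},
    {"gripper":40,"x":-45,"y":0,"z":0,"yaw":0},
    {"gripper":40,"x":0,"y":0,"z":0,"yaw":0}
  ]
}}

```text
clock: 15.7
tool_pos: [0.4967, 0.0266, 0.2197]
orientation: [0.0, 1.0, -0.017, -0.0]
force: [0.6, 0.8, -0.3]
finger_gap: 0.0401
gripper_force: 0.0
```

Run:
```python
from h import *
d=get_image("wrist");v=get_image("side");c=get_image("scene")
for n in(d,v,c):
  for r in place_of(n,"batten")[:3]: print("place",np.round(r["at"],1),round(r["conf"],2),onz(n,r["at"],0.015))
cv2.imwrite("pics/w6.png",np.hstack([cv2.resize(d["frame"],(400,300)),cv2.resize(c["frame"][180:360,300:540],(400,300))]))
```

```text
place [623.3 388.1] 0.86 [ 0.2564225  -0.33109831]
place [446.5 166. ] 0.71 [ 0.53213485 -0.09579956]
place [430.8 335.2] 0.68 [ 0.33921465 -0.09153047]
place [396.4 218.3] 0.85 [ 0.24191955 -0.31079582]
place [354.6 267.4] 0.65 [ 0.32959644 -0.07862256]
place [269.7 257.2] 0.56 [ 0.52910364 -0.08328887]
place [107.6 356.1] 0.97 [ 0.65127004 -0.49213428]
place [326.5 245.8] 0.77 [ 0.35782294 -0.09903102]
place [216.8 229.6] 0.67 [ 0.2637853  -0.34956678]
```

View pics/w6.png

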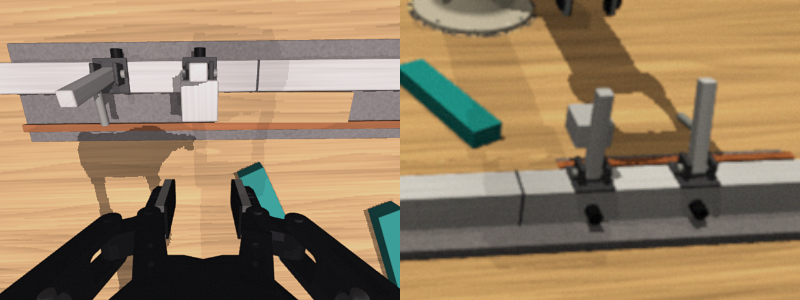

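Run:
```python
from h import *
d=get_image("wrist");y=onz(d,[559,170],.043)[1];print("rear end y",y)
if -.205<y<-.18: print(sign_off())
```

```text
rear end y -0.18862744896927758
the job is handed in; nothing more can be done
None
```

The job is handed in at about 16 s of the 54 s: the block stop was flipped down, the batten was pushed against it with about 16 N, and the block stop was flipped back up. The rod stop stayed up throughout, and the last check put the batten's rear end within about 5 mm of where it was gauged.

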